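# Bring the culture dish out of the plate reader

## Task

One plate reader's empty tray has been left standing partly out: first push it fully home. Then hook a fingertip behind the upright blue lip of the other reader's tray, the one with the red culture dish, and draw that tray fully out to its stop, the dish lying flat in its bed. Never have both trays out together, do not touch or lift the dish, and leave the vial, the tube rack and the stack of dishes where they stand.

Things in the scene. Friction and masses are not known exactly. Their poses are not given: they have to be found in the camera images.
- reader_loaded: low white plate reader with clear roof, fixed; case 130 (x) x 126 (y) x 68 mm high; tray home, red dish seen through the roof. Origin: centre of its underside; front face 65 mm from it on the -x side; its -x axis is the way its tray slides out. The grey tray is 100 mm wide, its flat top 36 mm above the bench; even when home its bare nose sticks out of the case 54 mm and ends in a blue lip
- reader_empty: low white plate reader with clear roof, fixed; case 130 (x) x 126 (y) x 68 mm high; tray empty and partly out. Origin: centre of its underside; front face 65 mm from it on the -x side; its -x axis is the way its tray slides out. The grey tray is 100 mm wide, its flat top 36 mm above the bench; even when home its bare nose sticks out of the case 54 mm and ends in a blue lip
- lip_loaded (a point): upright blue lip at the front end of the loaded tray: 6 mm thick (x), 90 wide (y), rising 18 mm above the flat tray top. Origin: middle of its top edge, 54 mm above the bench; axes as the reader's (-x is the way out). With the tray home, 48 mm of flat tray lies open from above between lip and case; the 5 mm high dish frame begins 64 mm behind the lip
- lip_empty (a point): upright blue lip at the front end of the empty tray: 6 mm thick (x), 90 wide (y), rising 18 mm above the flat tray top. Origin: middle of its top edge, 54 mm above the bench; axes as the reader's (-x is the way out). With the tray home, 48 mm of flat tray lies open from above between lip and case; the 5 mm high dish frame begins 64 mm behind the lip
- tray_loaded (a joint): how far the tray of the loaded reader is out, in m: 0 fully home, 0.11 fully out at its stop. It slides stiffly (about 2 N of friction, more when moved fast) and stays where it is left. At the start it is 0.
- tray_empty (a joint): how far the tray of the empty reader is out, in m: 0 fully home, 0.11 fully out at its stop. It slides stiffly (about 2 N of friction, more when moved fast) and stays where it is left. At the start it is between 0.04 and 0.09.
- bed_loaded (a point): centre of the dish bed on the loaded tray, on its flat top, 36 mm above the bench, 116 mm behind the lip's middle plane; a square frame 93 mm wide inside and 5 mm high holds the dish; axes as the reader's
- dish: closed red culture dish, 90 mm across, 15 mm high, 35 g, loose in the bed of the loaded tray. Origin: centre of its underside
- vial: bystander: small loose upright vial with a blue cap, 24 mm across, 45 mm high, between the noses of the two trays. Origin: centre of its underside
- tube_rack: bystander: loose white block with rows of red, green and blue tube caps, 80 x 110 x 49 mm high, beside the readers. Origin: centre of its underside
- dish_stack: bystander: loose stack of three culture dishes, 90 mm across, 47 mm high, beside the readers. Origin: centre of its underside

How it is judged:
By the outcome, as a careful person would: the job done as asked, in the order asked, and still so for the second after the job is handed in, with the robot touching nothing.
It also fails if it takes over 51 s, if anything falls off the work surface, if the arm or the gripper's body presses on something with over 40 N, if the wrist force passes 120 N, or if a joint passes its speed limit or range.

## Robot

A 6-joint arm with a two-finger parallel gripper is mounted at the origin on the work surface. World frame = base frame: x ahead of the robot, y to its left, z up, the work surface at z = 0. Lengths are in m, angles in degrees, forces in N, time in s.
With the tool pointing down it reaches from about 0.325 to 0.9 m from the base axis. Payload 6.1 kg.
Tool frame: the origin (TCP) lies on the centre line of the jaws, within the pads' length; the fingertips stand 19 mm ahead of it and the grasp point (between the pads) is the TCP; z points along the fingers, y is the line along which they close (so a half turn about z gives the same grasp; the last joint's range is limited). The gripper opens to 87 mm and grips with 3 to 60 N. Pads are 19 mm wide; open, the fingers measure 117 mm over their backs; the gripper's body (75 mm by 190 mm) begins 51 mm behind the grasp point.
Start: joints at [-76.266, 12.628, 87.462, -0, 79.91, -7.225], TCP at [0.224, -0.584, 0.216] pointing down, gripper open.
Joint ranges: [-170.65, 170.65], [-52.31, 119.04], [5.05, 147.46], [-71.25, 251.25], [11.57, 151.72], [-153.62, 153.62]. Speed limits (degrees/s): [147.25, 147.25, 172.46, 180, 180, 180].

## Interface

Orientations are given as a 3x3 rotation matrix whose columns are the frame's x, y, z axes.
In Python, from station import telemetry, imaging, ticket gives the robot as it stands. The module is installed in compiled form; this text tells all that it offers.
- The arm moves only by the tool carry_out, never from a script. Its argument "motion" is a list that holds one entry, the list of rows, each a list of 6 numbers: the shift along the tool's x, y, z normalised to -1 to 1, where 1 is 50 mm, then the turn, a rotation vector about the tool's x, y, z normalised to -1 to 1, where 1 is 0.1 rad. In form: [[[tx, ty, tz, rx, ry, rz], ...]]. A call has 1 to 20 rows; each row shifts and turns the commanded pose from where the row before left it, along the tool's axes as they then stand; what a row does not reach is not made up. A row lasts 1/12 s, in which the tool goes at most 41.7 mm and 7.16 degrees, less where a joint would pass 70% of its speed; a pose out of reach is approached as far as the arm can. A call with a number of a shift or a turn outside -1 to 1 is refused whole. A call with a gripper value outside its range is refused whole. "gripper" is the gripper's target within -1 to 1 (fully open at 1, half-way at 0, shut at -1), set as the call begins (left out, the last holds). The fingers move at their own pace and stop on an object; "newtons" is the grip in N (left out, the last holds). Time passes only in rows, so rows that do not move let the fingers close. It gives the time, the measured TCP pose, the force, the opening and the grip force at its end, in the units of the state.
- telemetry.state(): the state, without advancing time (a new reading comes with each control period).
- imaging.read_camera(name): name is "side" or "top" or "wrist"; returns a dict with "frame" (384x512x3 uint8, red, green, blue), "K" (3x3 intrinsics, pixels), "T" (4x4, takes a point from camera to world coordinates). Camera axes: x right, y up, looking along -z (the intrinsics and any distortion apply to the point x, -y, -z); pixel columns grow to the right and rows downward; lengths in m; the calibration is good to about 2 mm. The wrist camera is an equidistant fisheye: a pixel r from the principal point sees the ray r / f radians off the axis. A picture is of the moment at which its call begins. There is no depth.
- ticket.finish_job(): hands the job in; it is judged then, once.
The state is a dict: "time_s": time; "q": joint angles; "qd": joint speeds; "effort": joint torques, N m; "tool_pos": TCP position; "tool_rot": TCP orientation; "wrist_force": force on the tool from outside, world axes, zero at the start; "wrist_torque": the same for the moment, N m; "width": finger opening in m; "finger_force": force on a finger pad.
Only numpy, scipy, OpenCV 4.12 (cv2) and the standard library are available. Lean on these libraries where they do the work, as an engineer would, in place of code of your own. Each camera call takes 0.05 s, during which the arm holds its last target. There are 200 camera calls.

## Working session

There is one attempt and no reset: what is moved stays moved. The work goes in short steps, Python scripts to look and compute and a tool call to move; the robot and the scene stay as the last step left them, time stands still between calls to the robot, and variables do not carry over. Pictures are saved under pics/ and viewed, at most 10 in all, crops included, and the job is handed in when it is done.

Besides the shell and the picture viewer there is one more tool, called after "Emit:" by a JSON object that holds its "name" and its "arguments", one argument or row to a line. carry_out: Moves the arm, as the interface text tells. Scaled input: -1 to 1 covers 50 mm each way for a shift and 0.1 rad each way for a turn. Its arguments: {"type":"object","properties":{"motion":{"type":"array","items":{"type":"array","items":{"type":"array","items":{"type":"number","minimum":-1,"maximum":1}}}},"gripper":{"type":"number"},"newtons":{"type":"number"}},"required":["motion"]}

```bash
mkdir -p pics; cat > h.py <<'E'
import numpy as np,cv2
from station import telemetry,imaging,ticket
def shot(n,f):
    d=imaging.read_camera(n); cv2.imwrite('pics/'+f,d['frame'][:,:,::-1]); np.savez('pics/'+f+'.npz',**{k:d[k] for k in('frame','K','T')}); return d
def ray(d,u,v):
    K,T=d['K'],d['T']; c=np.array([(u-K[0,2])/K[0,0],-(v-K[1,2])/K[1,1],-1.]); return T[:3,3],T[:3,:3]@c
def onz(d,u,v,z):
    o,r=ray(d,u,v); return o+r*(z-o[2])/r[2]
E
python3 - <<'E'
from h import *
a=shot('top','t0.png');b=shot('side','s0.png')
print(a['K'],a['T'].round(3),b['T'].round(3)); s=telemetry.state();print(s['time_s'],s['tool_rot'],a.keys())
cv2.imwrite('pics/both.png',cv2.resize(np.vstack([a['frame'],b['frame']])[:,:,::-1],(400,600)))
E
```

```text
[[446.07578433   0.         257.71759815]
 [  0.         446.07578433 183.31714101]
 [  0.           0.           1.        ]] [[ 0.005  0.987 -0.16   0.399]
 [-1.     0.006  0.006  0.014]
 [ 0.007  0.16   0.987  1.26 ]
 [ 0.     0.     0.     1.   ]] [[-0.8    0.432 -0.417  0.07 ]
 [-0.6   -0.578  0.553  0.655]
 [-0.002  0.692  0.722  0.945]
 [ 0.     0.     0.     1.   ]]
0.1 [[ 9.33828583e-01  3.57720568e-01 -4.16711017e-04]
 [ 3.57720745e-01 -9.33827071e-01  1.69415658e-03]
 [ 2.16898623e-04 -1.73111801e-03 -9.99998478e-01]] dict_keys(['frame', 'K', 'T'])
```

View pics/t0.png

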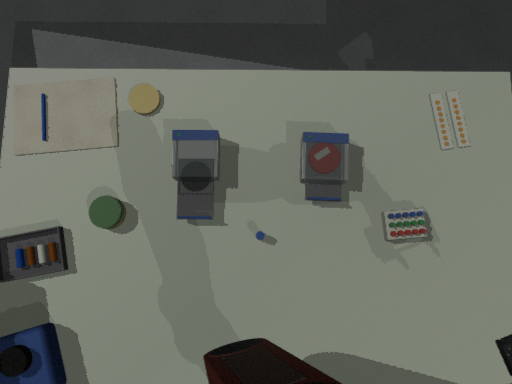

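View pics/s0.png

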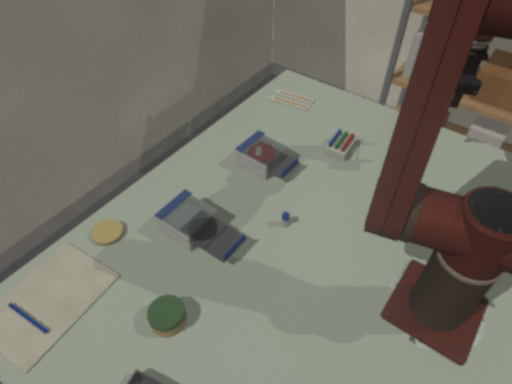

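The top view shows the empty reader at about (196,155) with its lip at (195,217), and the loaded reader at (325,158) with its lip at (323,201). The vial cap is at (260,236), the rack at (406,225) and the dish stack at (107,212). The side view shows the lips at about (233,245) and (290,168). Next I'll measure both lips by blue mask in both views.

```bash
cat > m.py <<'E'
from h import *
def blue(d,box):
    f=d['frame'];h=cv2.cvtColor(f,cv2.COLOR_RGB2HSV);m=((h[...,0]>105)&(h[...,0]<130)&(h[...,1]>120)).astype(np.uint8)
    k=np.zeros_like(m);x0,y0,x1,y1=box;k[y0:y1,x0:x1]=m[y0:y1,x0:x1]
    n,l,s,c=cv2.connectedComponentsWithStats(k,connectivity=8)
    i=1+s[1:,4].argmax();ys,xs=np.where(l==i);return xs,ys
def ends(d,box):
    xs,ys=blue(d,box);r=cv2.minAreaRect(np.c_[xs,ys].astype(np.float32));p=cv2.boxPoints(r);
    return r,p
def tri(a,pa,b,pb):
    o1,r1=ray(a,*pa);o2,r2=ray(b,*pb);A=np.c_[r1,-r2];t=np.linalg.lstsq(A,o2-o1,rcond=None)[0]
    p,q=o1+t[0]*r1,o2+t[1]*r2;return (p+q)/2,np.linalg.norm(p-q)
E
python3 - <<'E'
from m import *
from types import SimpleNamespace
a=np.load('pics/t0.png.npz');b=np.load('pics/s0.png.npz')
for n,ba,bb in(('empty lip',(170,205,220,225),(205,228,250,265)),('loaded lip',(295,190,350,208),(275,155,302,180)),('vial',(250,228,270,245),(278,208,294,224)),('empty back',(165,125,225,145),(145,185,200,220)),('loaded back',(295,128,355,147),(230,125,270,155))):
    ra,pa=ends(a,ba);rb,pb=ends(b,bb)
    print(n,ra,rb,'tri',tri(a,ra[0],b,rb[0]))
    print('  top corners z.054',[onz(a,*p,.054)[:2].round(4).tolist() for p in pa])
i=a['frame'][120:230,160:360,::-1];j=b['frame'][120:270,140:315,::-1]
cv2.imwrite('pics/c.png',np.vstack([cv2.resize(i,(600,330),interpolation=2),cv2.resize(j[:,:],(600,270) )[:270]]))
cv2.imwrite('pics/c.png',np.vstack([cv2.resize(i,(480,264),interpolation=2),cv2.resize(j,(385,330),interpolation=2)[:, :].copy() if 0 else cv2.copyMakeBorder(cv2.resize(j,(385,330),interpolation=2),0,0,0,95,0)]))
E
```

```text
empty lip ((194.0, 217.0), (32.0, 2.0), -0.0) ((233.25003051757812, 245.75003051757812), (1.414214015007019, 27.577163696289062), 45.0) tri (array([0.50198286, 0.17999009, 0.04883213]), np.float64(0.0011309339933206334))
  top corners z.054 [[0.4981, 0.2221], [0.5035, 0.2223], [0.504, 0.1358], [0.4986, 0.1357]]
loaded lip ((323.4872131347656, 198.31948852539062), (31.0551700592041, 1.878497838973999), 2.2906100749969482) ((285.0, 170.0), (0.0, 0.0), 0.0) tri (array([ 0.56314687, -0.17399505,  0.02493039]), np.float64(0.01213474808530547))
  top corners z.054 [[0.553, -0.1299], [0.5581, -0.1302], [0.5552, -0.2149], [0.5501, -0.2146]]
vial ((260.0, 235.0), (6.0, 6.0), 90.0) ((285.0, 215.5), (5.0, 4.0), 90.0) tri (array([4.54305738e-01, 8.28709259e-05, 3.77764993e-02]), np.float64(0.00017743833262644226))
  top corners z.054 [[0.4616, 0.0084], [0.4617, -0.0077], [0.4457, -0.0078], [0.4456, 0.0083]]Traceback (most recent call last):
  File "<stdin>", line 5, in <module>
  File "m.py", line 8, in ends
    xs,ys=blue(d,box);r=cv2.minAreaRect(np.c_[xs,ys].astype(np.float32));p=cv2.boxPoints(r);
          ~~~~^^^^^^^
  File "m.py", line 6, in blue
    i=1+s[1:,4].argmax();ys,xs=np.where(l==i);return xs,ys
        ~~~~~~~~~~~~~~^^
ValueError: attempt to get argmax of an empty sequence
```

```bash
python3 - <<'E'
from m import *
import m
def blue(d,box):
    f=d['frame'].astype(int);w=(f[...,2]-(f[...,0]+f[...,1])//2);x0,y0,x1,y1=box
    ww=w[y0:y1,x0:x1];k=(ww>max(18,.4*ww.max())).astype(np.uint8)
    n,l,s,c=cv2.connectedComponentsWithStats(k,connectivity=8);i=1+s[1:,4].argmax();ys,xs=np.where(l==i)
    return xs+x0,ys+y0
m.blue=blue
a=np.load('pics/t0.png.npz');b=np.load('pics/s0.png.npz')
for n,z,ba,bb in(('empty lip',.054,(170,205,220,225),(205,228,250,265)),('loaded lip',.054,(295,190,350,208),(275,155,302,180)),('empty back',.068,(165,125,225,145),(145,185,200,220)),('loaded back',.068,(295,128,355,147),(230,125,270,155))):
    ra,pa=ends(a,ba);rb,pb=ends(b,bb)
    print(n,len(blue(a,ba)[0]),ra,rb,'tri',tri(a,ra[0],b,rb[0]))
    xs,ys=blue(a,ba);P=np.array([onz(a,x,y,z)[:2] for x,y in zip(xs,ys)]);k=np.polyfit(P[:,1],P[:,0],1)
    print('  mean',P.mean(0),'yaw',np.degrees(-k[0]),'y range',P[:,1].min(),P[:,1].max(),'x',P[:,0].min(),P[:,0].max())
i=a['frame'][120:230,160:360,::-1];j=b['frame'][120:270,140:315,::-1]
cv2.imwrite('pics/c.png',np.vstack([cv2.resize(i,(480,264),interpolation=2),cv2.copyMakeBorder(cv2.resize(j,(385,330),interpolation=2),0,0,0,95,0)]))
E
```

```text
empty lip 89 ((193.5, 217.0), (33.0, 2.0), -0.0) ((233.6255645751953, 246.64524841308594), (4.470340251922607, 31.177762985229492), 43.451839447021484) tri (array([0.50123766, 0.18106944, 0.04683496]), np.float64(0.000969592782883524))
  mean [0.50134361 0.17720103] yaw -0.5670615027412408 y range 0.1357552396231148 0.22489662943863178 x 0.4982451454780837 0.5040013189469601
loaded lip 70 ((324.0, 198.0), (2.0, 32.0), 90.0) ((289.0000305175781, 166.5), (3.535533905029297, 23.33452033996582), 45.0) tri (array([ 0.55640982, -0.17516104,  0.0446525 ]), np.float64(0.000519955576176668))
  mean [ 0.55437672 -0.17264487] yaw -1.6800487425035913 y range -0.2175226475511064 -0.1301489814283724 x 0.552075493112371 0.557622388932534
empty back 448 ((194.5, 134.5), (9.0, 45.0), 90.0) ((172.70492553710938, 204.24591064453125), (7.682214260101318, 40.971805572509766), 50.194427490234375) tri (array([0.7269178 , 0.18186108, 0.06789224]), np.float64(0.0007625098730507067))
  mean [0.72716708 0.1806724 ] yaw 0.5010251422102862 y range 0.11989495807348599 0.2439998371205961 x 0.7140488379724949 0.7404597657997379
loaded back 435 ((325.49114990234375, 137.23043823242188), (45.35108947753906, 9.800447463989258), 2.2025980949401855) ((249.74288940429688, 140.80914306640625), (6.3467116355896, 30.497915267944336), 51.8427734375) tri (array([ 0.72127441, -0.1790708 ,  0.06868587]), np.float64(0.0012321611292991895))
  mean [ 0.72195582 -0.17933673] yaw -1.7580351280482927 y range -0.2412677384927298 -0.11672485284570608 x 0.708417762425493 0.7367261740418469
```

View pics/c.png

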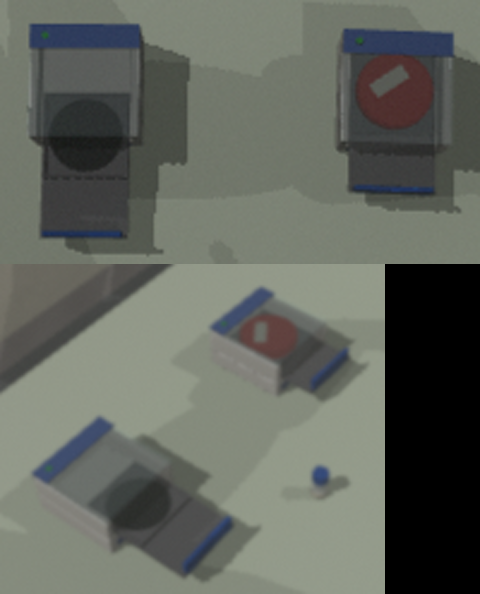

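The crop confirms both readers, with the red dish inside the right one. The loaded reader is yawed about -1.8° with its lip at (0.5545, -0.1745). The empty reader's yaw is about 0°, its lip is at (0.5015, 0.1805), and its tray is about 58 mm out. The lip tops measure about 0.05 m in both views, close to the stated 0.054 m. I'll align the tool with world x and move across.

Emit:
{"name": "carry_out", "arguments": {
  "motion": [
    [[0,0,0,0,0,0.915],[0,0,0,0,0,0.915],[0,0,0,0,0,0.915],[0,0,0,0,0,0.915],[0.2,-0.64,0,0,0,0],[0.2,-0.64,0,0,0,0],[0.2,-0.64,0,0,0,0],[0.2,-0.64,0,0,0,0],[0.2,-0.64,0,0,0,0],[0.2,-0.64,0,0,0,0],[0.2,-0.64,0,0,0,0],[0.2,-0.64,0,0,0,0],[0.2,-0.64,0,0,0,0],[0.2,-0.64,0,0,0,0],[0.2,-0.64,0,0,0,0],[0.2,-0.64,0,0,0,0],[0.2,-0.64,0,0,0,0],[0.2,-0.64,0,0,0,0],[0.2,-0.64,0,0,0,0],[0.2,-0.64,0,0,0,0]]
  ],
  "gripper": -1,
  "newtons": 20
}}

```text
time_s: 1.77
tool_pos: [0.3836, -0.07, 0.2155]
tool_rot: [[1.0, -0.0, 0.0], [-0.0, -1.0, -0.0], [0.0, 0.0, -1.0]]
wrist_force: [1.6, -0.8, -0.8]
width: 0.0002
finger_force: 0.0
```

Emit:
{"name": "carry_out", "arguments": {
  "motion": [
    [[0.2,-0.626,0,0,0,0],[0.2,-0.626,0,0,0,0],[0.2,-0.626,0,0,0,0],[0.2,-0.626,0,0,0,0],[0.2,-0.626,0,0,0,0],[0.2,-0.626,0,0,0,0],[0.2,-0.626,0,0,0,0],[0.2,-0.626,0,0,0,0],[0,0,0.4,0,0,0],[0,0,0.55,0,0,0],[0,0,0.55,0,0,0],[0,0,0.55,0,0,0],[0,0,0.55,0,0,0],[0,0,0.3,0,0,0],[0,0,0.2,0,0,0],[0,0,0,0,0,0],[0,0,0,0,0,0]]
  ]
}}

```text
time_s: 3.18
tool_pos: [0.4637, 0.1787, 0.0607]
tool_rot: [[1.0, -0.0, -0.001], [-0.0, -1.0, -0.0], [-0.001, 0.0, -1.0]]
wrist_force: [0.1, -0.3, 1.6]
width: 0.0004
finger_force: 0.0
```

Emit:
{"name": "carry_out", "arguments": {
  "motion": [
    [[0.2,0,0,0,0,0],[0.2,0,0,0,0,0],[0.1,0,0,0,0,0],[0.1,0,0,0,0,0],[0.1,0,0,0,0,0],[0.1,0,0,0,0,0],[0.1,0,0,0,0,0],[0.1,0,0,0,0,0],[0.1,0,0,0,0,0],[0.1,0,0,0,0,0],[0.1,0,0,0,0,0]]
  ]
}}

```text
time_s: 4.1
tool_pos: [0.5291, 0.1787, 0.0606]
tool_rot: [[1.0, -0.0, -0.0], [-0.0, -1.0, -0.0], [-0.0, 0.0, -1.0]]
wrist_force: [-0.4, 1.0, 0.2]
width: 0.0004
finger_force: 0.0
```

Emit:
{"name": "carry_out", "arguments": {
  "motion": [
    [[0.06,0,0,0,0,0],[0.06,0,0,0,0,0],[0.06,0,0,0,0,0]]
  ]
}}

```text
time_s: 4.35
tool_pos: [0.5379, 0.1787, 0.0606]
tool_rot: [[1.0, -0.0, -0.0], [-0.0, -1.0, -0.0], [-0.0, 0.0, -1.0]]
wrist_force: [0.1, -0.1, -0.3]
width: 0.0009
finger_force: 0.0
```

No force reading from the push, so I'll look before going further.

```bash
python3 - <<'E'
from m import *
a=shot('top','t1.png');b=shot('side','s1.png');print(telemetry.state()['wrist_force'])
i=a['frame'][120:230,160:360,::-1];j=b['frame'][120:270,140:315,::-1]
cv2.imwrite('pics/c1.png',np.vstack([cv2.resize(i,(480,264),interpolation=2),cv2.copyMakeBorder(cv2.resize(j,(385,330),interpolation=2),0,0,0,95,0)]))
E
```

```text
[ 0.9353526   0.02680095 -0.21549129]
```

View pics/c1.png

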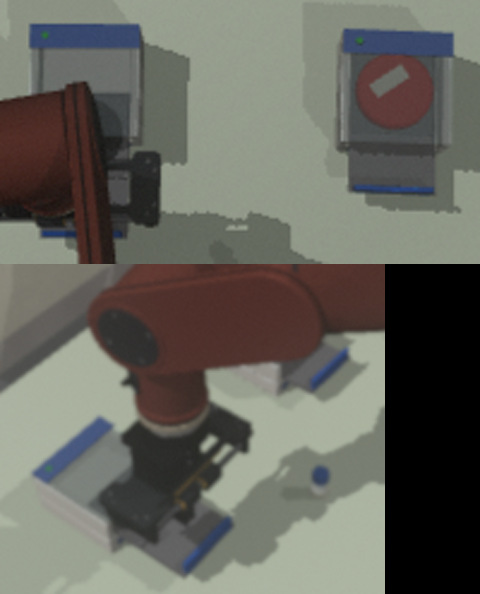

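The tray did not move. Its lip is still at about (80,234) in the top crop, and the gripper now stands behind the lip, so the fingertips must have passed over it. I'll check fingertip height with the wrist camera and a side close-up.

```bash
python3 - <<'E'
from m import *
w=shot('wrist','w1.png');print(w['K'].round(1).tolist(),w['T'].round(3).tolist())
s=telemetry.state();print(s['tool_pos'],s['q'],s['width'])
b=np.load('pics/s1.png.npz');T=np.linalg.inv(b['T']);K=b['K']
j=cv2.resize(b['frame'][190:275,180:270,::-1],(540,510),interpolation=2)
def pr(p):
    c=T[:3,:3]@np.array(p)+T[:3,3];return K[0,0]*c[0]/-c[2]+K[0,2],K[1,1]*-c[1]/-c[2]+K[1,2]
for p,c in(((.538,.1787,.0417),(0,0,255)),((.538,.1787,.0607),(0,255,0)),((.5,.1805,.054),(0,255,255))):
    u,v=pr(p);print(u,v);cv2.circle(j,(int((u-180)*6),int((v-190)*6)),4,c,1)
cv2.imwrite('pics/c2.png',j[:, :])
cv2.imwrite('pics/c2.png',np.hstack([cv2.resize(j,(400,378)),cv2.resize(w['frame'][:,:,::-1],(400,378))]))
E
```

```text
[[297.3, 0.0, 252.4], [0.0, 297.3, 186.3], [0.0, 0.0, 1.0]] [[-0.001, 0.963, 0.27, 0.612], [-1.0, -0.0, -0.001, 0.179], [-0.001, -0.27, 0.963, 0.23], [0.0, 0.0, 0.0, 1.0]]
[0.53780522 0.17868095 0.06060025] [1.04050666e+01 1.40818371e+01 1.03516242e+02 2.16762805e-03
 6.24052467e+01 1.00417782e+02] 0.0005085826657842519
223.71139967271407 240.56404125534087
223.30386040262076 236.41342332930242
233.83004983285514 245.14830839296212
```

View pics/c2.png

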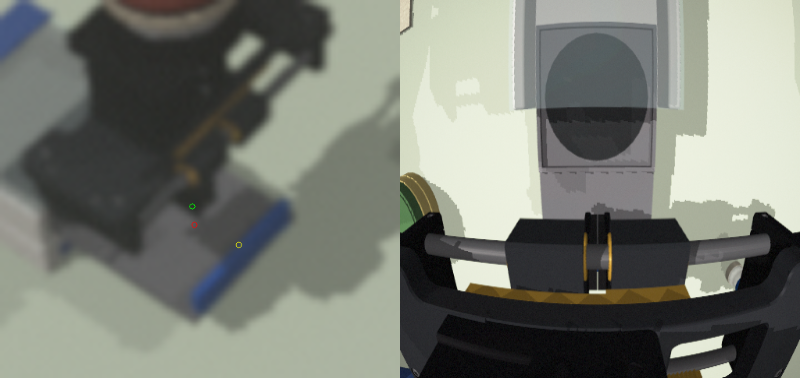

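The wrist view shows the closed fingers in front of the frame at about (597,215). The side view puts the real tips near the green TCP mark, higher than the stated 19 mm below it. I'll touch the flat tray gently to calibrate the tip height.

Emit:
{"name": "carry_out", "arguments": {
  "motion": [
    [[0,0,0.04,0,0,0],[0,0,0.04,0,0,0],[0,0,0,0,0,0]]
  ]
}}

```text
time_s: 4.75
tool_pos: [0.5371, 0.1786, 0.056]
tool_rot: [[1.0, -0.0, -0.001], [-0.0, -1.0, -0.0], [-0.001, 0.0, -1.0]]
wrist_force: [-0.5, -0.8, -0.7]
width: 0.0005
finger_force: 0.0
```

Emit:
{"name": "carry_out", "arguments": {
  "motion": [
    [[0,0,0.04,0,0,0],[0,0,0,0,0,0],[0,0,0,0,0,0]]
  ]
}}

```text
time_s: 5.0
tool_pos: [0.5375, 0.1787, 0.0545]
tool_rot: [[1.0, -0.0, -0.0], [-0.0, -1.0, -0.0], [-0.0, 0.0, -1.0]]
wrist_force: [0.0, -0.5, -0.4]
width: 0.0006
finger_force: 0.0
```

Emit:
{"name": "carry_out", "arguments": {
  "motion": [
    [[0,0,0.04,0,0,0],[0,0,0,0,0,0],[0,0,0,0,0,0]]
  ]
}}

```text
time_s: 5.25
tool_pos: [0.5376, 0.1787, 0.0525]
tool_rot: [[1.0, -0.0, -0.0], [-0.0, -1.0, -0.0], [-0.0, 0.0, -1.0]]
wrist_force: [-0.2, 0.1, 0.0]
width: 0.0008
finger_force: 0.0
```

Emit:
{"name": "carry_out", "arguments": {
  "motion": [
    [[0,0,0.04,0,0,0],[0,0,0.04,0,0,0],[0,0,0,0,0,0]]
  ]
}}

```text
time_s: 5.5
tool_pos: [0.5374, 0.1786, 0.0481]
tool_rot: [[1.0, -0.0, -0.001], [-0.0, -1.0, -0.0], [-0.001, 0.0, -1.0]]
wrist_force: [-1.1, -0.5, -0.2]
width: 0.0004
finger_force: 0.0
```

Emit:
{"name": "carry_out", "arguments": {
  "motion": [
    [[0,0,0.04,0,0,0],[0,0,0,0,0,0]]
  ]
}}

```text
time_s: 5.67
tool_pos: [0.5374, 0.1786, 0.0462]
tool_rot: [[1.0, -0.0, -0.001], [-0.0, -1.0, -0.0], [-0.001, 0.0, -1.0]]
wrist_force: [0.5, -0.3, -0.2]
width: 0.0008
finger_force: 0.0
```

Emit:
{"name": "carry_out", "arguments": {
  "motion": [
    [[0,0,0.04,0,0,0],[0,0,0,0,0,0]]
  ]
}}

```text
time_s: 5.83
tool_pos: [0.5375, 0.1787, 0.0443]
tool_rot: [[1.0, -0.0, -0.0], [-0.0, -1.0, -0.0], [-0.0, 0.0, -1.0]]
wrist_force: [0.1, 0.2, 0.7]
width: 0.0004
finger_force: 0.0
```

Emit:
{"name": "carry_out", "arguments": {
  "motion": [
    [[0,0,0.04,0,0,0],[0,0,0,0,0,0]]
  ]
}}

```text
time_s: 6.0
tool_pos: [0.5375, 0.1787, 0.0423]
tool_rot: [[1.0, -0.0, -0.0], [-0.0, -1.0, -0.0], [-0.0, 0.0, -1.0]]
wrist_force: [-0.5, -0.4, 0.2]
width: 0.0003
finger_force: 0.0
```

```bash
python3 - <<'E'
from m import *
w=shot('wrist','w2.png');b=shot('side','s2.png')
j=cv2.resize(b['frame'][195:270,185:260,::-1],(400,400),interpolation=2)
cv2.imwrite('pics/c3.png',np.hstack([j,cv2.resize(w['frame'][180:310,180:310,::-1],(400,400),interpolation=2)]))
E
```

```text
(no output)
```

View pics/c3.png

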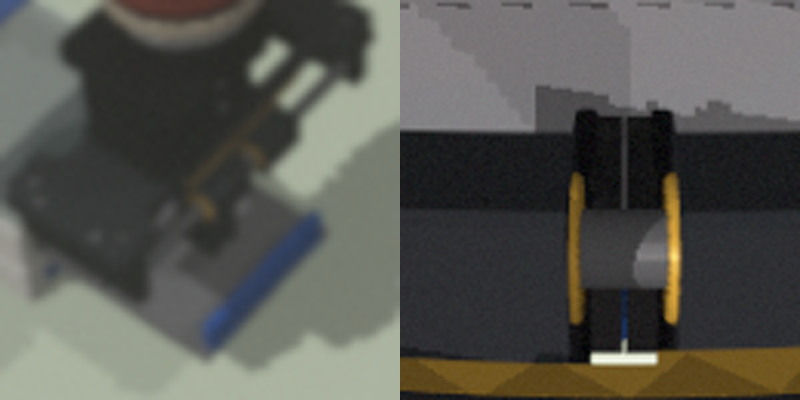

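The side crop shows the fingertip near (210,240) just above its own shadow on the tray. The wrist crop shows the same: tip at (625,115), shadow at (570,95). The tips are close to the tray but not touching, so I'll keep going down in small steps.

Emit:
{"name": "carry_out", "arguments": {
  "motion": [
    [[0,0,0.04,0,0,0],[0,0,0,0,0,0]]
  ]
}}

```text
time_s: 6.27
tool_pos: [0.5376, 0.1786, 0.0403]
tool_rot: [[1.0, -0.0, -0.0], [-0.0, -1.0, -0.0], [-0.0, 0.0, -1.0]]
wrist_force: [-0.7, -0.4, -0.8]
width: 0.0007
finger_force: 0.0
```

Emit:
{"name": "carry_out", "arguments": {
  "motion": [
    [[0,0,0.04,0,0,0],[0,0,0,0,0,0]]
  ]
}}

```text
time_s: 6.43
tool_pos: [0.5375, 0.1786, 0.0382]
tool_rot: [[1.0, -0.0, -0.001], [-0.0, -1.0, -0.0], [-0.001, 0.0, -1.0]]
wrist_force: [-0.1, 0.1, 0.1]
width: 0.0006
finger_force: 0.0
```

Emit:
{"name": "carry_out", "arguments": {
  "motion": [
    [[0,0,0.04,0,0,0],[0,0,0,0,0,0]]
  ]
}}

```text
time_s: 6.6
tool_pos: [0.5374, 0.1786, 0.0362]
tool_rot: [[1.0, -0.0, -0.001], [-0.0, -1.0, -0.0], [-0.001, 0.0, -1.0]]
wrist_force: [-0.5, -0.5, -0.0]
width: 0.0006
finger_force: 0.0
```

Emit:
{"name": "carry_out", "arguments": {
  "motion": [
    [[0,0,0.04,0,0,0],[0,0,0,0,0,0]]
  ]
}}

```text
time_s: 6.77
tool_pos: [0.5375, 0.1786, 0.0342]
tool_rot: [[1.0, -0.0, -0.001], [-0.0, -1.0, -0.0], [-0.001, 0.0, -1.0]]
wrist_force: [-0.5, 0.5, 0.1]
width: 0.0003
finger_force: 0.0
```

Emit:
{"name": "carry_out", "arguments": {
  "motion": [
    [[0,0,0.04,0,0,0],[0,0,0,0,0,0]]
  ]
}}

```text
time_s: 6.93
tool_pos: [0.5375, 0.1787, 0.0323]
tool_rot: [[1.0, -0.0, -0.0], [-0.0, -1.0, -0.0], [-0.0, 0.0, -1.0]]
wrist_force: [0.7, -0.7, -0.7]
width: 0.0005
finger_force: 0.0
```

```bash
python3 - <<'E'
from m import *
w=shot('wrist','w3.png');b=shot('side','s3.png');s=telemetry.state();print(s['wrist_force'],s['effort'])
o=np.load('pics/s0.png.npz')['frame']
j=cv2.resize(b['frame'][195:270,185:260,::-1],(400,400),interpolation=0)
cv2.imwrite('pics/c4.png',np.hstack([np.clip(j.astype(float)*1.8,0,255).astype(np.uint8),cv2.resize(w['frame'][160:290,180:310,::-1],(400,400),interpolation=2)]))
E
```

```text
[-0.86119492  0.2474321  -0.31999354] [-9.33764532e-04 -4.63779330e+01 -3.25855601e+01  1.87241763e-02
 -8.48206482e-02  2.02168906e-05]
```

View pics/c4.png

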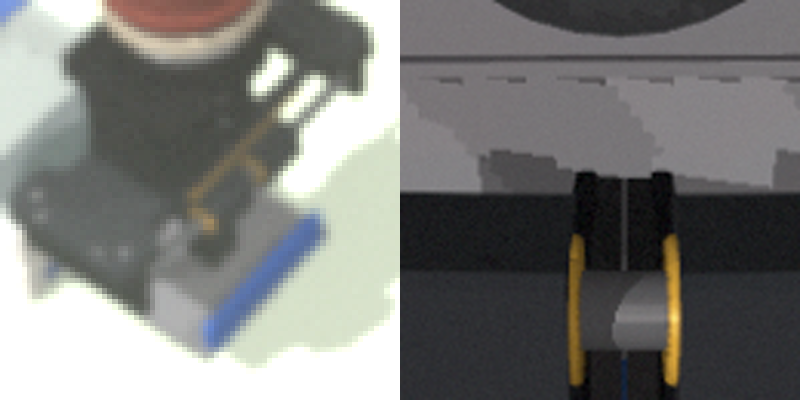

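The tip at (215,245) in the side crop and (625,175) in the wrist crop is still near its shadow, with no contact force. I'll continue down.

Emit:
{"name": "carry_out", "arguments": {
  "motion": [
    [[0,0,0.04,0,0,0],[0,0,0,0,0,0]]
  ]
}}

```text
time_s: 7.2
tool_pos: [0.5376, 0.1787, 0.0304]
tool_rot: [[1.0, -0.0, -0.0], [-0.0, -1.0, -0.0], [-0.0, 0.0, -1.0]]
wrist_force: [-0.0, -0.3, -0.2]
width: 0.0003
finger_force: 0.0
```

Emit:
{"name": "carry_out", "arguments": {
  "motion": [
    [[0,0,0.04,0,0,0],[0,0,0,0,0,0]]
  ]
}}

```text
time_s: 7.37
tool_pos: [0.5387, 0.1788, 0.0295]
tool_rot: [[1.0, -0.0, 0.002], [-0.0, -1.0, 0.0], [0.002, -0.0, -1.0]]
wrist_force: [-0.2, -1.1, 5.2]
width: 0.0004
finger_force: 2.5
```

Emit:
{"name": "carry_out", "arguments": {
  "motion": [
    [[0,0,0.03,0,0,0],[0,0,0,0,0,0]]
  ]
}}

```text
time_s: 7.53
tool_pos: [0.5399, 0.1788, 0.0294]
tool_rot: [[1.0, -0.0, 0.004], [-0.0, -1.0, 0.0], [0.004, -0.0, -1.0]]
wrist_force: [-1.1, -0.4, 11.7]
width: 0.0007
finger_force: 5.7
```

Contact at TCP z ≈ 0.0297, so the tips sit about 6 mm above the reported TCP rather than 19 mm below it. I'll use this touch calibration: lift, go back over the lip, lower in front of it and push.

Emit:
{"name": "carry_out", "arguments": {
  "motion": [
    [[0,0,-0.2,0,0,0],[0,0,-0.3,0,0,0],[0,0,-0.3,0,0,0],[0,0,0,0,0,0],[-0.3,0,0,0,0,0],[-0.4,0,0,0,0,0],[-0.4,0,0,0,0,0],[-0.4,0,0,0,0,0],[0,0,0,0,0,0],[0,0,0.3,0,0,0],[0,0,0.3,0,0,0],[0,0,0.08,0,0,0],[0,0,0,0,0,0],[0,0,0,0,0,0]]
  ]
}}

```text
time_s: 8.7
tool_pos: [0.4628, 0.1786, 0.033]
tool_rot: [[1.0, -0.0, -0.001], [-0.0, -1.0, -0.0], [-0.001, 0.0, -1.0]]
wrist_force: [0.3, 0.4, 0.5]
width: 0.0002
finger_force: 0.0
```

Emit:
{"name": "carry_out", "arguments": {
  "motion": [
    [[0.2,0,0,0,0,0],[0.2,0,0,0,0,0],[0.1,0,0,0,0,0],[0.1,0,0,0,0,0],[0.1,0,0,0,0,0],[0.1,0,0,0,0,0]]
  ]
}}

```text
time_s: 9.2
tool_pos: [0.503, 0.1787, 0.0331]
tool_rot: [[1.0, -0.0, -0.001], [-0.0, -1.0, 0.0], [-0.001, -0.0, -1.0]]
wrist_force: [-3.2, -0.2, 2.0]
width: 0.0001
finger_force: 1.2
```

Emit:
{"name": "carry_out", "arguments": {
  "motion": [
    [[0.1,0,0,0,0,0],[0.1,0,0,0,0,0],[0.1,0,0,0,0,0],[0.1,0,0,0,0,0],[0.1,0,0,0,0,0],[0.1,0,0,0,0,0],[0.1,0,0,0,0,0]]
  ]
}}

```text
time_s: 9.78
tool_pos: [0.5381, 0.1788, 0.0331]
tool_rot: [[1.0, -0.0, -0.0], [-0.0, -1.0, 0.0], [-0.0, -0.0, -1.0]]
wrist_force: [-2.3, 0.7, 2.0]
width: 0.0003
finger_force: 1.2
```

Emit:
{"name": "carry_out", "arguments": {
  "motion": [
    [[0.06,0,0,0,0,0],[0.06,0,0,0,0,0]]
  ]
}}

```text
time_s: 9.95
tool_pos: [0.544, 0.1788, 0.0331]
tool_rot: [[1.0, -0.0, -0.0], [-0.0, -1.0, 0.0], [-0.0, -0.0, -1.0]]
wrist_force: [-1.7, 0.2, 1.3]
width: 0.0003
finger_force: 1.1
```

Emit:
{"name": "carry_out", "arguments": {
  "motion": [
    [[0.06,0,0,0,0,0],[0.06,0,0,0,0,0]]
  ]
}}

```text
time_s: 10.12
tool_pos: [0.5457, 0.1787, 0.0327]
tool_rot: [[1.0, -0.0, -0.01], [-0.0, -1.0, -0.001], [-0.01, 0.001, -1.0]]
wrist_force: [-25.3, 0.9, 21.8]
width: 0.0005
finger_force: 13.0
```

Hard stop reached at TCP x 0.5457 with 25 N, against a predicted home of about 0.547. Back off and lift.

Emit:
{"name": "carry_out", "arguments": {
  "motion": [
    [[-0.2,0,0,0,0,0],[-0.3,0,0,0,0,0],[-0.4,0,0,0,0,0],[0,0,0,0,0,0],[0,0,-0.5,0,0,0],[0,0,-0.6,0,0,0],[0,0,-0.6,0,0,0],[0,0,-0.5,0,0,0],[0,0.6,0,0,0,0.31],[0,0.6,0,0,0,0],[0,0.6,0,0,0,0],[0,0.6,0,0,0,0],[0,0.6,0,0,0,0],[0,0.6,0,0,0,0],[0,0.6,0,0,0,0],[0,0.6,0,0,0,0],[0,0.6,0,0,0,0],[0,0.6,0,0,0,0],[0,0,0,0,0,0]]
  ]
}}

```text
time_s: 11.7
tool_pos: [0.4971, -0.1267, 0.144]
tool_rot: [[0.999, -0.035, 0.002], [-0.035, -0.999, -0.004], [0.002, 0.004, -1.0]]
wrist_force: [0.3, -0.6, 0.9]
width: 0.0005
finger_force: 0.0
```

```bash
python3 - <<'E'
from m import *
s=telemetry.state();print(s['tool_pos'],s['tool_rot'].round(4) if hasattr(s['tool_rot'],'round') else s['tool_rot'])
d=np.array([.5815,-.1755,.10])-s['tool_pos'];print(np.array(s['tool_rot']).T@d/.05)
a=shot('top','t2.png')
cv2.imwrite('pics/c5.png',cv2.resize(a['frame'][110:250,150:420,::-1],(780,404),interpolation=2))
E
```

```text
[ 0.49711399 -0.12669793  0.1439585 ] [[ 0.9994 -0.0352  0.0022]
 [-0.0352 -0.9994 -0.0037]
 [ 0.0023  0.0036 -1.    ]]
[1.718982   0.91286326 0.88644092]
```

View pics/c5.png

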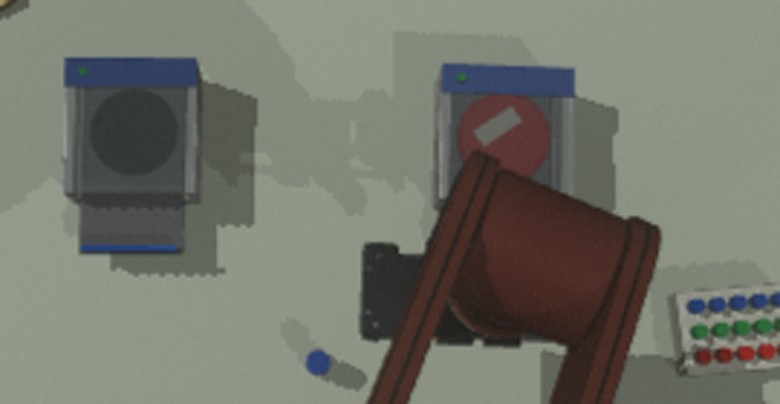

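The empty tray is home, with its lip at (130,248) in the crop and its nose as long as the loaded one's. The vial and rack are undisturbed. Next I move to 19 mm behind the loaded lip and descend.

Emit:
{"name": "carry_out", "arguments": {
  "motion": [
    [[0.39,0.23,0,0,0,0],[0.39,0.23,0,0,0,0],[0.39,0.23,0,0,0,0],[0.39,0.23,0,0,0,0],[0,0,0,0,0,0],[0,0,0.4,0,0,0],[0,0,0.5,0,0,0],[0,0,0.5,0,0,0],[0,0,0.3,0,0,0],[0,0,0,0,0,0]]
  ]
}}

```text
time_s: 12.58
tool_pos: [0.5696, -0.1672, 0.0538]
tool_rot: [[1.0, -0.03, -0.007], [-0.03, -1.0, 0.003], [-0.007, -0.003, -1.0]]
wrist_force: [-1.6, 0.4, -0.4]
width: 0.0004
finger_force: 0.0
```

```bash
python3 - <<'E'
from m import *
s=telemetry.state();print(s['tool_pos'],s['wrist_force'])
w=shot('wrist','w4.png');b=shot('side','s4.png')
j=cv2.resize(b['frame'][120:200,235:315,::-1],(400,400),interpolation=2)
cv2.imwrite('pics/c6.png',np.hstack([j,cv2.resize(w['frame'][:,:,::-1],(400,400))]))
E
```

```text
[ 0.56963083 -0.16719254  0.05380458] [-1.60773896  0.44615133 -0.4186084 ]
```

View pics/c6.png

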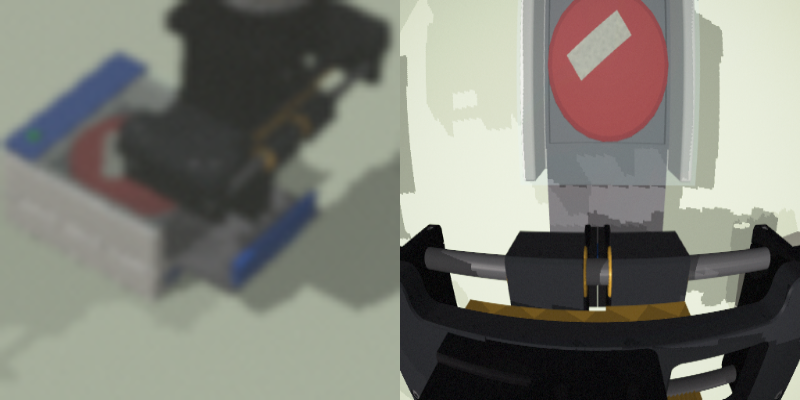

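The side crop shows the fingers over the nose behind the lip at (275,235). The wrist crop shows the fingers at (597,235), nearly centred on the tray, with the dish clear. I'll let it settle, then finish the descent.

Emit:
{"name": "carry_out", "arguments": {
  "motion": [
    [[0,0,0,0,0,0],[0,0,0,0,0,0],[0,0,0,0,0,0]]
  ]
}}

```text
time_s: 12.93
tool_pos: [0.5739, -0.1699, 0.0599]
tool_rot: [[1.0, -0.031, 0.003], [-0.031, -1.0, -0.001], [0.003, 0.001, -1.0]]
wrist_force: [-0.4, -0.3, 0.6]
width: 0.0003
finger_force: 0.0
```

Emit:
{"name": "carry_out", "arguments": {
  "motion": [
    [[0,0,0.2,0,0,0],[0,0,0.2,0,0,0],[0,0,0.08,0,0,0],[0,0,0,0,0,0],[0,0,0,0,0,0]]
  ]
}}

```text
time_s: 13.35
tool_pos: [0.5721, -0.1693, 0.0331]
tool_rot: [[1.0, -0.031, -0.002], [-0.031, -1.0, 0.001], [-0.002, -0.001, -1.0]]
wrist_force: [-0.2, 0.8, 0.2]
width: 0.0004
finger_force: 0.0
```

Emit:
{"name": "carry_out", "arguments": {
  "motion": [
    [[0,0,0.03,0,0,0],[-0.03,0,0,0,0,0],[-0.04,0,0,0,0,0],[-0.04,0,0,0,0,0],[-0.05,0,0,0,0,0],[-0.05,0,0,0,0,0],[-0.05,0,0,0,0,0],[-0.05,0,0,0,0,0]]
  ]
}}

```text
time_s: 14.02
tool_pos: [0.5574, -0.1692, 0.0329]
tool_rot: [[1.0, -0.031, 0.001], [-0.031, -1.0, -0.0], [0.001, 0.0, -1.0]]
wrist_force: [2.3, 0.1, 1.0]
width: 0.0004
finger_force: 1.1
```

Emit:
{"name": "carry_out", "arguments": {
  "motion": [
    [[-0.06,0,0,0,0,0],[-0.07,0,0,0,0,0],[-0.08,0,0,0,0,0],[-0.08,0,0,0,0,0],[-0.08,0,0,0,0,0],[-0.08,0,0,0,0,0],[-0.08,0,0,0,0,0],[-0.08,0,0,0,0,0],[-0.08,0,0,0,0,0],[-0.08,0,0,0,0,0],[-0.08,0,0,0,0,0],[-0.08,0,0,0,0,0],[-0.08,0,0,0,0,0],[-0.08,0,0,0,0,0],[-0.08,0,0,0,0,0],[-0.08,0,0,0,0,0],[-0.08,0,0,0,0,0],[-0.08,0,0,0,0,0],[-0.07,0,0,0,0,0],[-0.06,0,0,0,0,0]]
  ]
}}

```text
time_s: 15.68
tool_pos: [0.4799, -0.1667, 0.0326]
tool_rot: [[1.0, -0.031, -0.0], [-0.031, -1.0, 0.0], [-0.0, 0.0, -1.0]]
wrist_force: [1.6, -0.7, 1.7]
width: 0.0
finger_force: 1.1
```

Emit:
{"name": "carry_out", "arguments": {
  "motion": [
    [[-0.06,0,0,0,0,0],[-0.06,0,0,0,0,0],[-0.06,0,0,0,0,0],[-0.06,0,0,0,0,0],[-0.05,0,0,0,0,0]]
  ]
}}

```text
time_s: 16.1
tool_pos: [0.4655, -0.1662, 0.0326]
tool_rot: [[1.0, -0.031, -0.0], [-0.031, -1.0, 0.0], [-0.0, -0.0, -1.0]]
wrist_force: [2.1, -0.5, 1.5]
width: 0.0002
finger_force: 1.1
```

Emit:
{"name": "carry_out", "arguments": {
  "motion": [
    [[-0.05,0,0,0,0,0],[-0.05,0,0,0,0,0]]
  ]
}}

```text
time_s: 16.27
tool_pos: [0.4606, -0.1661, 0.0326]
tool_rot: [[1.0, -0.031, -0.0], [-0.031, -1.0, 0.0], [-0.0, -0.0, -1.0]]
wrist_force: [2.4, -1.4, 1.2]
width: 0.0004
finger_force: 1.1
```

Emit:
{"name": "carry_out", "arguments": {
  "motion": [
    [[-0.05,0,0,0,0,0],[-0.05,0,0,0,0,0]]
  ]
}}

```text
time_s: 16.43
tool_pos: [0.4585, -0.1661, 0.0329]
tool_rot: [[0.999, -0.032, 0.007], [-0.032, -0.999, -0.001], [0.007, 0.0, -1.0]]
wrist_force: [20.8, 1.3, -14.9]
width: 0.0008
finger_force: 10.3
```

Emit:
{"name": "carry_out", "arguments": {
  "motion": [
    [[-0.04,0,0,0,0,0],[-0.04,0,0,0,0,0]]
  ]
}}

```text
time_s: 16.6
tool_pos: [0.4584, -0.1662, 0.0332]
tool_rot: [[0.999, -0.033, 0.016], [-0.033, -0.999, -0.002], [0.016, 0.001, -1.0]]
wrist_force: [35.6, 3.0, -27.9]
width: -0.0002
finger_force: 17.5
```

At the stop (36 N). I'll unload, then lift straight up clear of the lip and look.

Emit:
{"name": "carry_out", "arguments": {
  "motion": [
    [[0.1,0,0,0,0,0],[0.1,0,0,0,0,0],[0.16,0,0,0,0,0],[0,0,0,0,0,0],[0,0,0,0,0,0],[0,0,0,0,0,0],[0,0,-0.2,0,0,0],[0,0,-0.4,0,0,0],[0,0,-0.6,0,0,0],[0,0,-0.6,0,0,0],[0,0,-0.6,0,0,0],[0,0,-0.6,0,0,0],[0,-0.6,0,0,0,0],[0,-0.6,0,0,0,0],[0,-0.6,0,0,0,0],[0,-0.6,0,0,0,0],[0,-0.6,0,0,0,0],[0,-0.6,0,0,0,0],[0,0,0,0,0,0],[0,0,0,0,0,0]]
  ]
}}

```text
time_s: 18.27
tool_pos: [0.4752, 0.0147, 0.1833]
tool_rot: [[1.0, -0.028, 0.0], [-0.028, -1.0, -0.0], [0.0, 0.0, -1.0]]
wrist_force: [-0.1, 0.1, 0.2]
width: 0.0002
finger_force: 0.0
```

```bash
python3 - <<'E'
from m import *
s=telemetry.state();print(s['time_s'],s['tool_pos'],s['wrist_force'])
a=shot('top','t5.png');b=shot('side','s5.png')
cv2.imwrite('pics/c7.png',np.vstack([cv2.resize(a['frame'][110:250,90:430,::-1],(700,288),interpolation=2),cv2.copyMakeBorder(cv2.resize(b['frame'][120:340,140:360,::-1],(310,310),interpolation=2),0,0,0,390,0)]))
f=a['frame'].astype(int);k=(f[...,0]-(f[...,1]+f[...,2])//2>40)[130:215,295:355];y,x=np.where(k);print('dish',onz(a,x.mean()+295,y.mean()+130,.051))
k=(f[...,2]-(f[...,0]+f[...,1])//2>30)[190:250,290:350];y,x=np.where(k);print('lip',onz(a,x.mean()+290,y.mean()+190,.054),len(x))
E
```

```text
18.2667 [0.47517052 0.01469179 0.18330079] [-0.12510717  0.12729272  0.24925186]
dish [ 0.55841982 -0.17382374  0.051     ]
lip [ 0.44446065 -0.16740659  0.054     ] 56
```

View pics/c7.png

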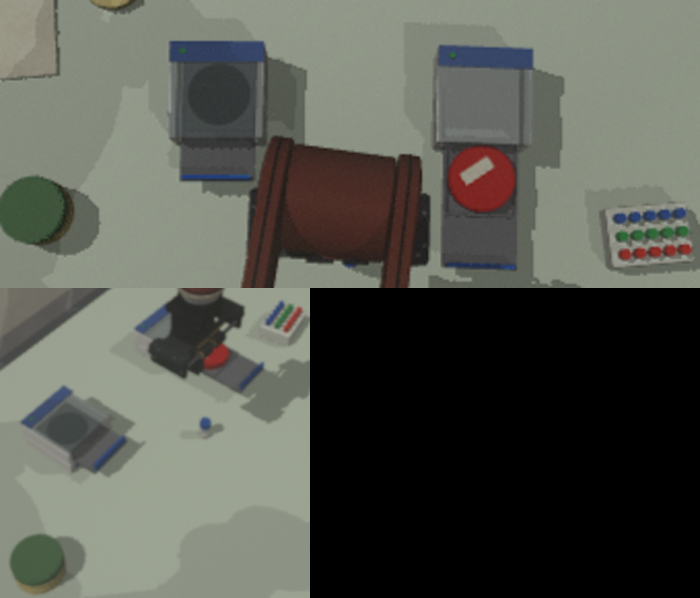

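The top crop shows the loaded tray out, with its lip at (480,266) measuring 0.4445 m, or 110 mm of travel. The dish lies flat in its bed at (482,180). The empty tray is home, with its lip at (217,177). The vial, rack and dish stack haven't moved.

```bash
python3 -c "from station import ticket; print(ticket.finish_job())"
```

```text
the job is handed in; nothing more can be done
None
```

I pushed the empty tray home to its stop first, then drew the loaded tray out 110 mm to its stop with the dish flat in its bed; nothing else moved, and I handed the job in at about 18 s.

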